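Stack the tissue sieve set on the shaker

TASK

Put the tissue sieve set together on the shaker for the next sample: the collecting pan goes into the shaker's round seat, the fine-mesh sieve on the pan, the coarse-mesh sieve on the fine one, and the lid on top. Each piece must sit upright and fully home on the one below. Leave the two plastic cups standing where they are.

Things in the scene. Friction and masses are not known exactly. Their poses are not given: they have to be found in the camera images.
- pan: collecting pan: upright round steel pot, outside 58 mm, 54 mm tall (the tallest piece), closed shiny floor, mouth 52 mm inside, 44 mm deep. All four pieces have the same foot: the lowest 8 mm are a spigot widening from 42 mm at the bottom to 48 mm; above it a flat 58 mm shoulder that rests on the rim below. Straight wall from 8 mm to the rim. Origin: centre of its underside, z up; 0.12 kg
- fine_sieve: fine-mesh sieve: the shallowest steel ring, outside 58 mm, 32 mm tall, with dense fine wire cloth that looks almost solid grey. Same 8 mm tapered spigot and shoulder as the pan, straight wall from 8 to 32 mm, mouth 52 mm inside, 22 mm deep down to the mesh. Upright. Origin: centre of its underside, z up; 0.07 kg
- coarse_sieve: coarse-mesh sieve: steel ring, outside 58 mm, 44 mm tall, with wide square mesh (6 mm) that the table shows through. Same 8 mm tapered spigot and shoulder as the pan, straight wall from 8 to 44 mm, mouth 52 mm inside. Upright. Origin: centre of its underside, z up; 0.09 kg
- sieve_lid: lid of the sieve set: round steel disc, 58 mm, with a black knob in the middle. Same 8 mm tapered spigot below, disc from 8 to 13 mm, knob 20 mm diameter from about 14 mm to its top at 34 mm. Lies knob up. Origin: centre of its underside, z up; 0.08 kg
- shaker: small white platform shaker fixed on the table, 112 x 116 mm, body 37 mm high, round aluminium seat ring (68 mm outside) in the middle of its top. Origin: centre of its underside at table height; its front with dial and switch faces -x of its frame. Mind the room: a tall cabinet rises right of the table, nearest edge at about x 0.54, y -0.16 m; come to the table from nearer the base
- seat (a point): centre of the top edge of the shaker's seat ring, 50 mm above the table: a round hole, 52 mm wide, 13 mm deep. Fully home, the pan's origin is 8 mm below this point; a piece on the pan has its origin 46 mm above the pan's, on the fine sieve 24 mm above its, on the coarse sieve 36 mm above its. Spigots have 2 mm of play all round when home; their taper forgives about 4 mm on entry
- cup_pink: clear plastic cup with a pink content, 65 mm diameter, 68 mm tall, standing on the table; not to be disturbed. Origin: centre of its underside
- cup_clear: clear plastic cup, 59 mm diameter, 66 mm tall, standing on the table; not to be disturbed. Origin: centre of its underside
There are look-alikes about, which are no part of the job. Leave any brown look-alike of the fine_sieve alone.

How it is judged:
By the outcome, as a careful person would: the job done as asked, in the order asked, and still so for the second after the job is handed in, with the robot touching nothing.
It also fails if it takes over 112 s, if anything falls off the work surface, if the arm or the gripper's body presses on something with over 40 N, if the wrist force passes 120 N, or if a joint passes its speed limit or range.

ROBOT

A 6-joint arm with a two-finger parallel gripper is mounted at the origin on a cart in front of the work surface, level with it; the furniture and walls round the work are solid. World frame = base frame: x ahead of the robot, y to its left, z up, the work surface at z = 0. Lengths are in m, angles in rad, forces in N, time in s.
With the tool pointing down it reaches from about 0.275 to 0.875 m from the base axis. Payload 12.5 kg.
Tool frame: the origin (TCP) lies on the centre line of the jaws, within the pads' length; the fingertips stand r.finger_overhang ahead of it and the grasp point (between the pads) lies 3 mm ahead of it (r.finger_overhang is the distance from the TCP to the fingertips, in m); z points along the fingers, y is the line along which they close (so a half turn about z gives the same grasp; the last joint's range is limited). The gripper opens to 85 mm and grips with 20 to 120 N. Pads are 22 mm wide; open, the fingers measure 114 mm over their backs; the gripper's body (76 mm by 85 mm) begins 54 mm behind the grasp point. The pads swing forward as they close: fully open they stand 13 mm farther back than shut.
Start: joints at [1.038, 0.351, 1.652, -0, 1.139, -0.085], TCP at [0.238, 0.496, 0.253] pointing down, gripper open.
Joint ranges: [-2.75, 2.75], [-0.79, 2.1], [0.01, 2.65], [-1.57, 4.71], [0.07, 3.14], [-2.87, 2.87]. Speed limits (rad/s): [2.22, 2.22, 2.79, 3.14, 3.14, 3.14].

INTERFACE

Orientations are given as a unit quaternion [x, y, z, w].
In Python, from cell import r, optics gives the robot as it stands. The module is installed in compiled form; this text tells all that it offers. Calls block until the motion is done:
- r.move_to(position, orientation): joint-space move of the TCP to a pose.
- r.move_linear(position, rot=None, vel=0.15): straight line of the TCP; rot=None keeps the orientation; vel is the mean speed in m/s.
- r.set_joints(angles): joint-space move.
- r.set_gripper(opening, squeeze=None): opening from 0.0 (shut) to 1.0 (fully open); squeeze is the grip in N (None keeps the last); returns when the fingers have stopped.
- r.sleep(seconds).
- r.inverse_kinematics(position, orientation): joint angles nearest the present ones, or None.
- optics.get_image(name): name is "scene" or "top"; returns a dict with "pixels" (420x560x3 uint8, red, green, blue), "depth" (420x560 float32, m along the optical axis (not along the pixel's ray), 0 where there is no reading), "fx", "fy", "cx", "cy" (pixels), "D" ([k1, k2, p1, p2, k3] as OpenCV has them; the pictures are not rectified), "camera_from_world" (4x4, takes a point from world to camera coordinates). Camera axes: x right, y down, z forward; pixel columns grow to the right and rows downward; lengths in m; the calibration is good to about 2 mm. A picture is of the moment at which its call begins.
A pose or a line that the arm cannot do raises r.PlanningError and nothing moves.
- r.hand_in(): hands the job in; it is judged then, once.
Readings, each from a call of its own:
- r.current_t(): time.
- r.current_q(): joint angles.
- r.current_qvel(): joint speeds.
- r.current_effort(): joint torques, N m.
- r.current_tool_pos(): TCP position.
- r.current_ee_rot(): TCP orientation.
- r.current_contact_force(): force on the tool from outside, world axes, zero at the start.
- r.current_torque(): the same for the moment, N m.
- r.current_opening(): opening from 0.0 (shut) to 1.0 (fully open).
- r.current_finger_force(): force on a finger pad.
Only numpy, scipy, OpenCV 4.12 (cv2) and the standard library are available. Lean on these libraries where they do the work, as an engineer would, in place of code of your own. Each camera call takes 0.05 s, during which the arm holds its last target. There are 200 camera calls.

## Working session

There is one attempt and no reset: what is moved stays moved. The work goes in short steps, each a Python script; the robot and the scene stay as the last script left them, time stands still between calls to the robot, and variables do not carry over. Pictures are saved under pics/ and viewed, at most 14 in all, crops included, and the job is handed in when it is done.

```bash
mkdir -p pics
python3 - <<'E'
from cell import r, optics
import cv2,numpy as np,pickle
for n in("scene","top"):
    d=optics.get_image(n); pickle.dump(d,open(n+".pkl","wb"))
    cv2.imwrite(f"pics/{n}0.png",cv2.resize(d["pixels"][:,:,::-1],(800,600)))
    print(n,np.linalg.inv(d["camera_from_world"]).round(3).tolist(),d["fx"],d["D"])
print(r.finger_overhang,r.current_t(),r.current_ee_rot())
E
```

```text
scene [[0.579, -0.634, 0.512, -0.142], [-0.815, -0.447, 0.369, -0.388], [-0.005, -0.631, -0.776, 1.034], [0.0, 0.0, 0.0, 1.0]] 487.07427686752897 [-0.03377293  0.          0.          0.          0.        ]
top [[-0.014, -0.985, 0.17, 0.235], [-1.0, 0.012, -0.013, 0.084], [0.011, -0.171, -0.985, 1.619], [0.0, 0.0, 0.0, 1.0]] 542.2853482650877 [-0.17266189  0.          0.          0.          0.        ]
0.022 0.1 [ 2.22031599e-01  9.75039340e-01 -4.84016041e-04 -1.45574241e-04]
```

View pics/scene0.png

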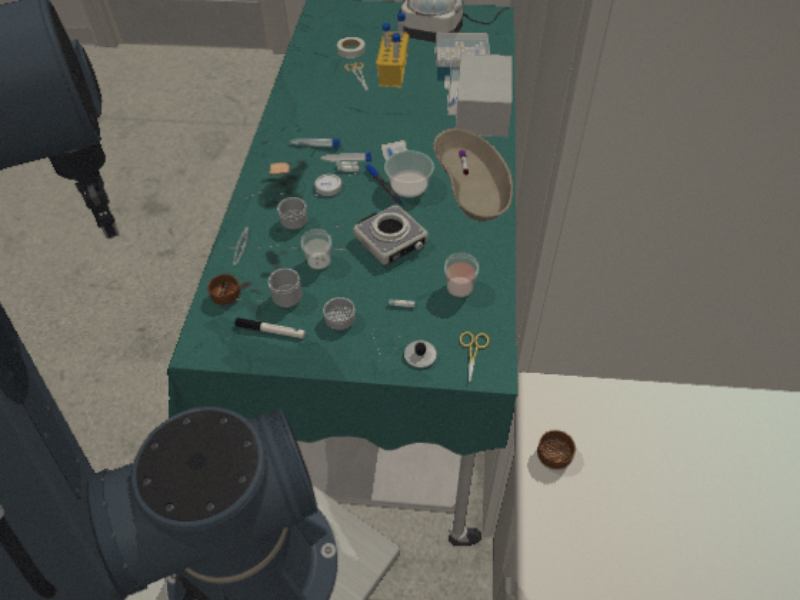

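View pics/top0.png

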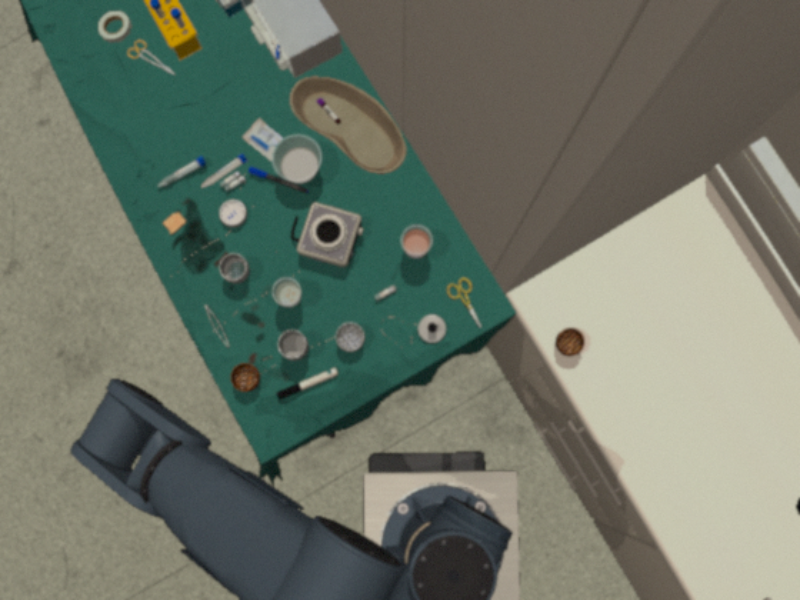

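The scene image shows three grey rings at (292,213), (285,288) and (339,314). The brown look-alikes are at (225,290) and (556,450), the lid is at (420,353), the shaker seat at (390,226), and the cups at (317,249) and (461,275). Next I'll take close crops to tell the rings apart.

```bash
cat > h.py <<'E'
import cv2,numpy as np,pickle
def project(d,P):
    T=d["camera_from_world"];K=np.array([[d["fx"],0,d["cx"]],[0,d["fy"],d["cy"]],[0,0,1]])
    return cv2.projectPoints(np.atleast_2d(np.array(P,float)),cv2.Rodrigues(T[:3,:3])[0],T[:3,3],K,np.array(d["D"],float))[0][:,0]
def at_z(d,uv,z):
    "pixel -> world point on the plane z"
    K=np.array([[d["fx"],0,d["cx"]],[0,d["fy"],d["cy"]],[0,0,1]])
    n=cv2.undistortPoints(np.array([[uv]],float),K,np.array(d["D"],float))[0,0]
    C=np.linalg.inv(d["camera_from_world"]);v=C[:3,:3]@[n[0],n[1],1];o=C[:3,3]
    return o+v*(z-o[2])/v[2]
def crop(d,x,y,w,h,s,fn):
    cv2.imwrite(fn,cv2.resize(d["pixels"][y:y+h,x:x+w,::-1],None,fx=s,fy=s,interpolation=cv2.INTER_CUBIC))
E
python3 - <<'E'
from h import *
s=pickle.load(open("scene.pkl","rb"));t=pickle.load(open("top.pkl","rb"))
crop(s,140,130,200,150,4,"pics/sc.png"); crop(t,140,130,200,125,4,"pics/tc.png")
E
```

```text
(no output)
```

View pics/sc.png

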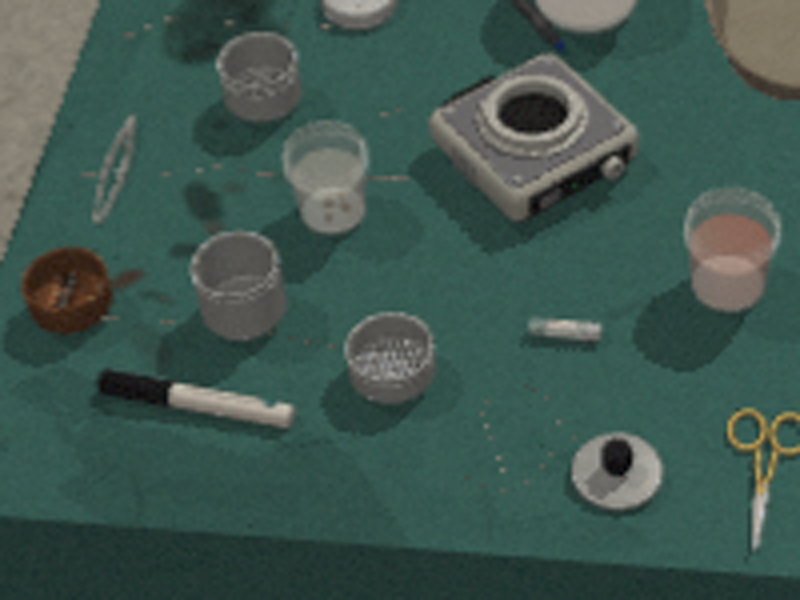

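View pics/tc.png

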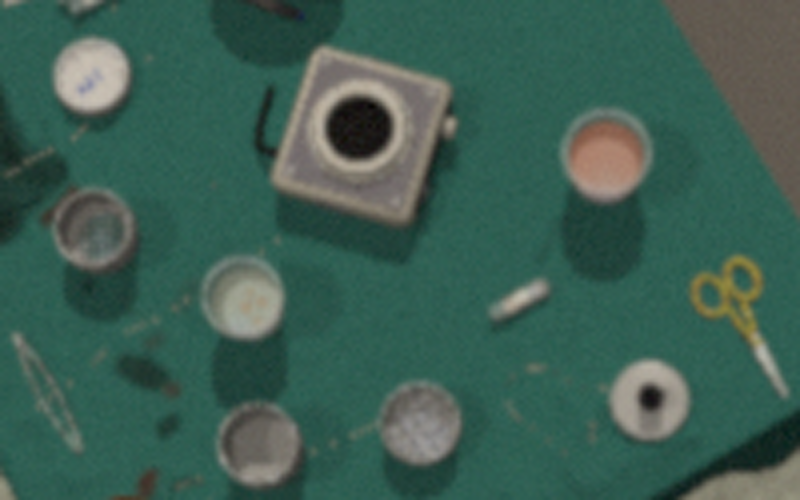

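The crops settle the choice. The pan is at sc (238,285): tall, with a plain floor. The fine sieve is at sc (390,357): shallow, with dense mesh. The coarse sieve is at sc (258,75), with green showing through the mesh. The lid is at (617,471) and the seat at (531,110). The brown ring at (67,290) is the look-alike.

Run:
```python
from h import *
s=pickle.load(open("scene.pkl","rb"));t=pickle.load(open("top.pkl","rb"))
D={"pan":((236,266),(259,444),.054),"fine":((390,345),(421,422),.032),"coarse":((258,66),(94,229),.044),"lid":((617,471),(650,401),.013),
"seat":((531,111),(358,127),.05),"cupc":((326,154),(244,298),.066),"cupp":((732,222),(606,155),.068)}
for k,(a,b,z) in D.items():
    f=lambda u:((u[0]+.5)/4-.5+140,(u[1]+.5)/4-.5+130)
    print(k,at_z(s,f(a),z).round(4)[:2],at_z(t,f(b),z).round(4)[:2])
# depth-based top-view check of ring seat: fit of shapes from depth in both cams
def cloud(d):
    K=np.array([[d["fx"],0,d["cx"]],[0,d["fy"],d["cy"]],[0,0,1]]);v,u=np.mgrid[:420,:560]
    n=cv2.undistortPoints(np.stack([u,v],-1).reshape(-1,1,2).astype(float),K,np.array(d["D"],float))[:,0]
    z=d["depth"].ravel();p=np.c_[n*z[:,None],z];C=np.linalg.inv(d["camera_from_world"])
    return (p@C[:3,:3].T+C[:3,3])[z>0]
for nm,d in(("scene",s),("top",t)):
    P=cloud(d)
    for k,(a,b,z) in D.items():
        f=lambda u:((u[0]+.5)/4-.5+140,(u[1]+.5)/4-.5+130)
        c=at_z(t,f(b),z)[:2]
        m=(np.hypot(*(P[:,:2]-c).T)<.045)&(abs(P[:,2]-z)<.006); Q=P[m]
        if len(Q)>8:
            # circle fit
            x=np.linalg.lstsq(np.c_[2*Q[:,:2],np.ones(len(Q))],(Q[:,:2]**2).sum(1),rcond=None)[0]
            print(nm,k,len(Q),x[:2].round(4),np.sqrt(x[2]+x[0]**2+x[1]**2).round(4),np.median(Q[:,2]).round(4))
```

```text
pan [0.4103 0.2981] [0.4121 0.2992]
fine [0.4297 0.1842] [0.4297 0.1826]
coarse [0.571  0.4228] [0.5757 0.4267]
lid [0.4441 0.0121] [0.4458 0.0127]
seat [0.6439 0.2265] [0.6496 0.2284]
cupc [0.516  0.3075] [0.5179 0.3097]
cupp [0.6223 0.0432] [0.6214 0.044 ]
scene pan 94 [0.4106 0.3016] 0.0277 0.0514
scene fine 90 [0.4284 0.1848] 0.0277 0.0298
scene coarse 73 [0.5755 0.4296] 0.0281 0.0416
scene lid 291 [0.4447 0.0147] 0.0226 0.0116
scene seat 183 [0.6466 0.2279] 0.0311 0.0478
scene cupc 67 [0.5195 0.3139] 0.0271 0.0632
scene cupp 75 [0.6244 0.0445] 0.03 0.0649
top pan 72 [0.4136 0.3003] 0.0277 0.0534
top fine 62 [0.4293 0.1825] 0.0268 0.0314
top coarse 58 [0.5765 0.4274] 0.0281 0.0427
top lid 270 [0.4421 0.0131] 0.0245 0.012
top seat 218 [0.6486 0.2277] 0.0316 0.0482
top cupc 43 [0.5191 0.3127] 0.0273 0.0647
top cupp 47 [0.6241 0.0424] 0.0301 0.066
```

```bash
cat >> h.py <<'E'
from cell import r,optics
Q=[1,0,0,0]
TRAV=.23
def pick(x,y,h,opening=1.0,squeeze=30):
    r.set_gripper(opening)
    r.move_to([x,y,max(h+.10,.15)],Q)
    r.move_linear([x,y,h],vel=.12)
    r.set_gripper(0.0,squeeze)
    print("grip",r.current_opening(),r.current_finger_force())
    r.move_linear([x,y,TRAV],vel=.2)
    print("lifted",r.current_opening(),r.current_finger_force(),r.current_t())
def place(x,y,home,opening=1.0,extra=0.0):
    "home: TCP height when the piece is home"
    r.move_to([x,y,TRAV],Q)
    r.move_linear([x,y,home+.016],vel=.12)
    r.sleep(.2);f0=np.array(r.current_contact_force());z=home+.016
    while z>home+.0005:
        z=max(z-.002,home); r.move_linear([x,y,z],vel=.03)
        f=np.array(r.current_contact_force())-f0
        if np.linalg.norm(f)>6: break
    print("down to",round((z-home)*1e3,1),"mm above home, f",f.round(1),"tcp",np.round(r.current_tool_pos(),4))
    if z-home>.004: return False
    r.set_gripper(opening); r.move_linear([x,y,TRAV],vel=.2)
    print("t",r.current_t()); return True
E
python3 - <<'E'
from h import *
pick(.412,.300,.039)
print(place(.648,.228,.042+.039))
E
```

```text
grip 0.6752018927740123 31.69200403306604
lifted 0.6747415343416705 32.330013037662866 4.7667
down to 0.0 mm above home, f [-3.8 -0.   5.7] tcp [0.6483 0.2281 0.0818]
t 10.4917
True
```

Run:
```python
from h import *
pick(.4293,.183,.028)
for n in("scene","top"):
    d=optics.get_image(n);pickle.dump(d,open(n+"1.pkl","wb"))
    u,v=project(d,[.648,.228,.08])[0].astype(int)
    crop(d,u-40,v-40,80,80,5,f"pics/{n}1.png")
    print(n,u,v)
a,b=[cv2.imread(f"pics/{n}1.png") for n in("scene","top")]
cv2.imwrite("pics/p1.png",np.hstack([a,b]))
```

```text
grip 0.6727298882995145 30.270818788558245
lifted 0.6778224200541096 32.15280583128333 14.3667
scene 272 148
top 228 159
```

View pics/p1.png

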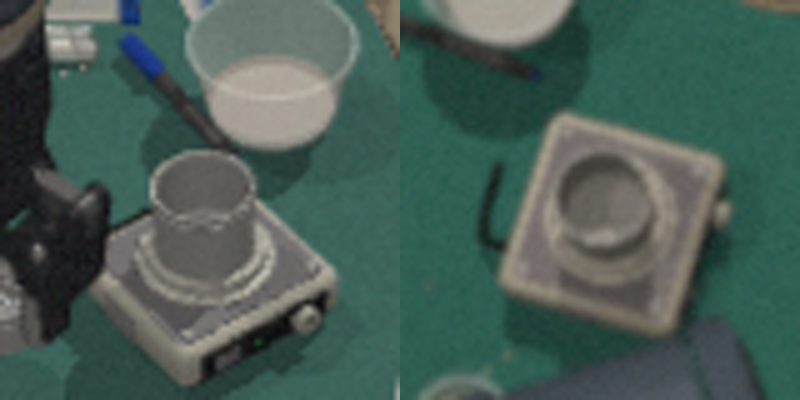

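The pan stands upright in the seat. Its rim centre is at about (203,188) in the left half and (206,200) in the right half. I'll measure its position and rim height.

```bash
cat >> h.py <<'E'
def cloud(d):
    K=np.array([[d["fx"],0,d["cx"]],[0,d["fy"],d["cy"]],[0,0,1]]);v,u=np.mgrid[:420,:560]
    n=cv2.undistortPoints(np.stack([u,v],-1).reshape(-1,1,2).astype(float),K,np.array(d["D"],float))[:,0]
    z=d["depth"].ravel();p=np.c_[n*z[:,None],z];C=np.linalg.inv(d["camera_from_world"])
    return (p@C[:3,:3].T+C[:3,3])[z>0]
def rim(d,c,z):
    P=cloud(d);q=P[(np.hypot(*(P[:,:2]-c).T)<.04)&(abs(P[:,2]-z)<.008)]
    x=np.linalg.lstsq(np.c_[2*q[:,:2],np.ones(len(q))],(q[:,:2]**2).sum(1),rcond=None)[0]
    print("rim",len(q),x[:2].round(4),np.sqrt(x[2]+x[0]**2+x[1]**2).round(4),np.percentile(q[:,2],[50,75,90,95]).round(4))
E
python3 - <<'E'
from h import *
for n,u,v,p in(("scene",272,148,(203,188)),("top",228,159,(206,200))):
    d=pickle.load(open(n+"1.pkl","rb"))
    print(at_z(d,((p[0]+.5)/5-.5+u-40,(p[1]+.5)/5-.5+v-40),.096)); rim(d,np.array([.648,.228]),.096)
E
```

```text
[0.6455537  0.22675105 0.096     ]
rim 92 [0.647  0.2288] 0.0275 [0.0933 0.0949 0.0963 0.0973]
[0.64581314 0.22520694 0.096     ]
rim 83 [0.6472 0.2272] 0.0277 [0.0935 0.0967 0.0998 0.1018]
```

Run:
```python
from h import *
if place(.647,.228,.088+.028):
    pick(.5755,.427,.032)
    for n in("scene","top"):
        d=optics.get_image(n);pickle.dump(d,open(n+"2.pkl","wb"))
        rim(d,np.array([.647,.228]),.120)
        u,v=project(d,[.648,.228,.08])[0].astype(int)
        crop(d,u-40,v-40,80,80,5,f"pics/{n}2.png")
    a,b=[cv2.imread(f"pics/{n}2.png") for n in("scene","top")]
    cv2.imwrite("pics/p2.png",np.hstack([a,b]))
```

```text
down to 0.0 mm above home, f [-3.5 -1.1  6.2] tcp [0.6473 0.2281 0.1169]
t 19.6333
grip 0.6724724942894759 32.843888606876135
lifted 0.6734345305248364 32.258866131305695 23.4
rim 104 [0.646  0.2291] 0.0278 [0.1164 0.1182 0.1196 0.1204]
rim 82 [0.6462 0.2272] 0.0277 [0.1183 0.1204 0.1225 0.1242]
```

View pics/p2.png

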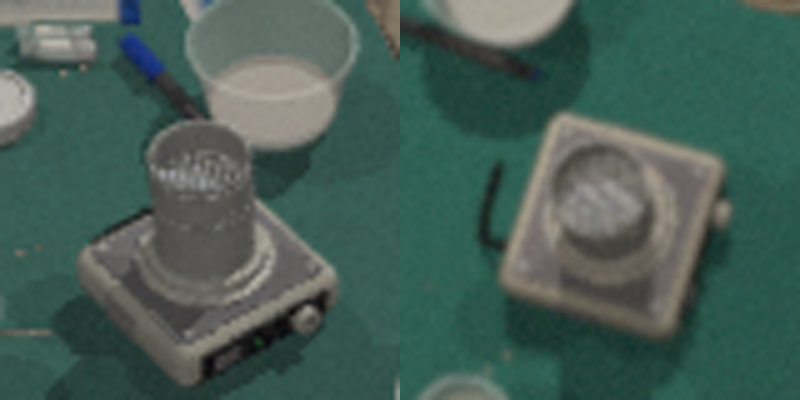

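The fine sieve sits flush and upright on the pan. Next come the coarse sieve and then the lid.

Run:
```python
from h import *
if place(.6463,.228,.112+.032):
    pick(.4440,.0130,.038,opening=.6,squeeze=35)
    for n in("scene","top"):
        d=optics.get_image(n);pickle.dump(d,open(n+"3.pkl","wb"))
        rim(d,np.array([.647,.228]),.156)
        u,v=project(d,[.648,.228,.08])[0].astype(int)
        crop(d,u-40,v-40,80,80,5,f"pics/{n}3.png")
        if n=="scene":
            u,v=project(d,r.current_tool_pos())[0].astype(int);crop(d,u-40,v-40,80,80,5,"pics/hand3.png")
    a,b=[cv2.imread(f"pics/{n}3.png") for n in("scene","hand")]  if 0 else [cv2.imread("pics/scene3.png"),cv2.imread("pics/hand3.png")]
    cv2.imwrite("pics/p3.png",np.hstack([a,b]))
```

```text
down to 0.0 mm above home, f [-0.3  0.2  5.5] tcp [0.6469 0.2281 0.1449]
t 28.2667
grip 0.2192267431940403 33.95788550376892
lifted 0.21615112832107686 34.173442125320435 32.45Traceback (most recent call last):
  File "<stdin>", line 6, in <module>
  File "h.py", line 45, in rim
    print("rim",len(q),x[:2].round(4),np.sqrt(x[2]+x[0]**2+x[1]**2).round(4),np.percentile(q[:,2],[50,75,90,95]).round(4))
                                                                             ~~~~~~~~~~~~~^^^^^^^^^^^^^^^^^^^^^^
    return _quantile_unchecked(
        a, q, axis, out, overwrite_input, method, keepdims, weights)
    return _ureduce(a,
                    func=_quantile_ureduce_func,
    ...<5 lines>...
                    overwrite_input=overwrite_input,
                    method=method)
    r = func(a, **kwargs)
    result = _quantile(arr,
                       quantiles=q,
    ...<2 lines>...
                       out=out,
                       weights=wgt)
    slices_having_nans = np.isnan(arr[-1, ...])
                                  ~~~^^^^^^^^^
IndexError: index -1 is out of bounds for axis 0 with size 0
```

Run:
```python
from h import *
d=optics.get_image("top"); rim(d,np.array([.647,.228]),.156)
u,v=project(d,[.648,.228,.08])[0].astype(int); crop(d,u-40,v-40,80,80,5,"pics/a.png")
s=optics.get_image("scene"); u,v=project(s,[.55,.12,.15])[0].astype(int); crop(s,u-50,v-50,100,100,4,"pics/b.png")
cv2.imwrite("pics/p3.png",np.hstack([cv2.imread("pics/b.png"),cv2.imread("pics/a.png")]))
```

```text
rim 88 [0.6477 0.2275] 0.0279 [0.1528 0.1549 0.1581 0.1592]
```

View pics/p3.png

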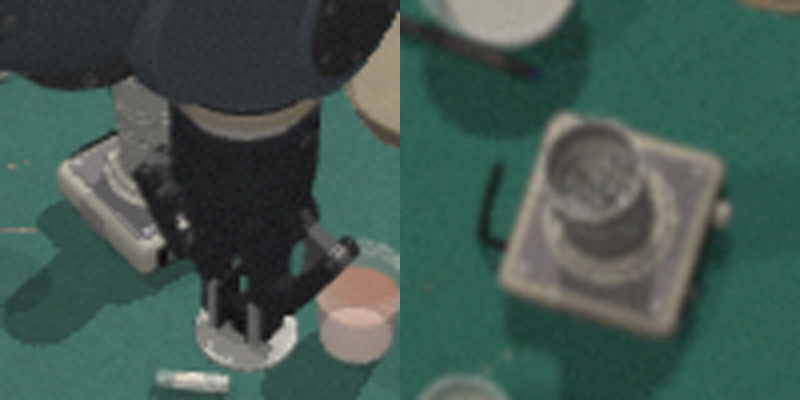

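The right half shows the coarse sieve seated, with its rim at (595,172) and height about 0.155. The left half shows the lid held level by its knob at (245,335). I'll place the lid.

Run:
```python
from h import *
if place(.647,.228,.148+.038,opening=.6):
    r.move_to([.45,.10,.25],Q)
    r.sleep(.3)
d=optics.get_image("top"); rim(d,np.array([.647,.228]),.161)
u,v=project(d,[.648,.228,.08])[0].astype(int); crop(d,u-50,v-50,100,100,4,"pics/a.png")
s=optics.get_image("scene"); u,v=project(s,[.648,.228,.1])[0].astype(int); crop(s,u-50,v-50,100,100,4,"pics/b.png")
cv2.imwrite("pics/p4.png",np.hstack([cv2.imread("pics/b.png"),cv2.imread("pics/a.png")])); print(r.current_t())
```

```text
down to 0.0 mm above home, f [-0.   0.9  5.4] tcp [0.6473 0.2281 0.1866]
t 37.1
rim 296 [0.6487 0.2277] 0.0224 [0.1605 0.1629 0.1647 0.166 ]
38.4333
```

View pics/p4.png

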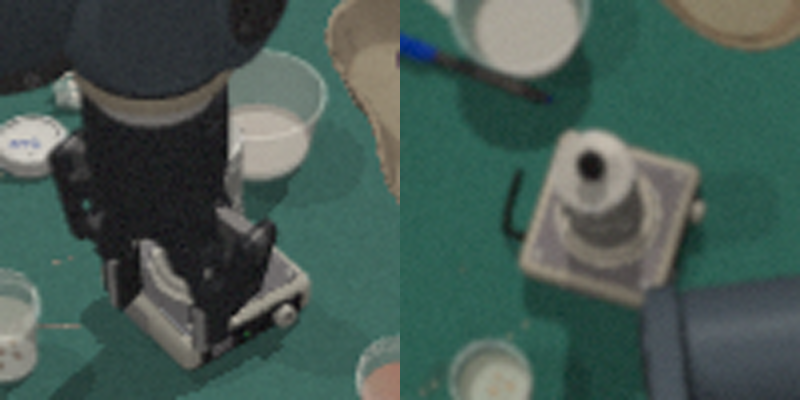

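The top view shows the lid on the stack at about z 0.161, which is home. The arm blocks the scene view, so I'll move it aside for a side-on check.

Run:
```python
from h import *
r.move_to([.40,.33,.28],Q)
s=optics.get_image("scene"); u,v=project(s,[.648,.228,.1])[0].astype(int); crop(s,u-50,v-50,100,100,6,"pics/p5.png")
rim(s,np.array([.647,.228]),.161); print(r.current_t())
```

```text
rim 235 [0.6466 0.2281] 0.0217 [0.1596 0.1612 0.1627 0.1639]
39.425
```

View pics/p5.png

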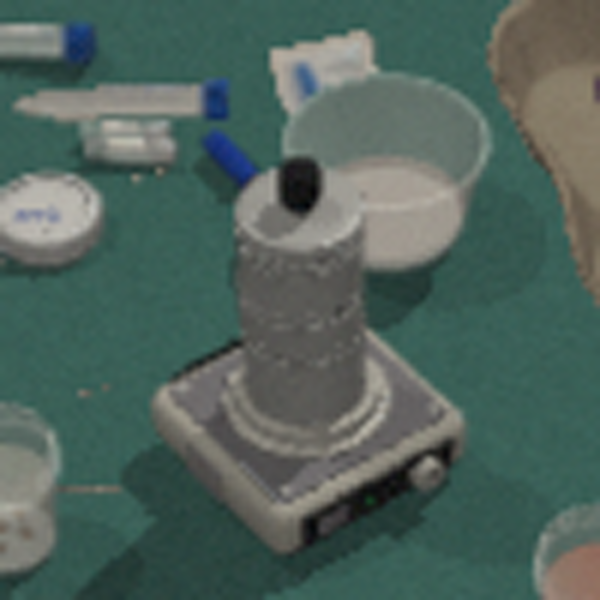

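The stack at (300,300) is upright with closed joints, the lid is flush, and both cups are still in place.

```bash
python3 -c "
from cell import r
print(r.hand_in())"
```

```text
the job is handed in; nothing more can be done
None
```

The sieve set is assembled on the shaker (pan, fine sieve, coarse sieve, lid): in the last pictures it stood upright with every piece home and the cups standing where they were. I handed it in at about 39 s on the robot's clock; the hand-in returned no verdict.

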